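Lock a bayonet lamp cartridge into its sprung socket

ROBOT

A 6-joint arm with a two-finger parallel gripper is mounted at the origin on a cart in front of the work surface, level with it; the furniture and walls round the work are solid. World frame = base frame: x ahead of the robot, y to its left, z up, the work surface at z = 0. Lengths are in m, angles in rad, forces in N, time in s.
With the tool pointing down it reaches from about 0.325 to 0.75 m from the base axis. Payload 7.6 kg.
Tool frame: the origin (TCP) lies at the very end of the fingers, on their centre line; the grasp point (between the pads) lies 19 mm behind it (manip.hold_point_z is the distance from the TCP to the grasp point, in m); z points along the fingers, y is the line along which they close (so a half turn about z gives the same grasp; the last joint's range is limited). The gripper opens to 85 mm and grips with 20 to 120 N. Pads are 22 mm wide; open, the fingers measure 114 mm over their backs; the gripper's body (76 mm by 85 mm) begins 54 mm behind the grasp point. The pads swing forward as they close: fully open they stand 13 mm farther back than shut.
Start: joints at [-1.385, 0.052, 1.401, -0, 1.689, -0.07], TCP at [0.133, -0.508, 0.208] pointing down, gripper open.
Joint ranges: [-2.9, 2.9], [-0.91, 2.17], [0.12, 2.37], [-1.06, 4.2], [0.26, 2.73], [-2.93, 2.93]. Speed limits (rad/s): [2.57, 2.57, 3.01, 3.14, 3.14, 3.14].

INTERFACE

Orientations are given as a unit quaternion [x, y, z, w].
In Python, from station import sensors, read_camera, job_done, manip gives the robot as it stands.
- The arm moves only by the tool drive_tool, never from a script. Its argument "moves" is a list of rows, each a list of 5 numbers: the shift along the tool's x, y, z in mm, then the turn about the tool's z in rad, then the finger opening in mm, from 0 to 85.4. In form: [[tx, ty, tz, twist, jaw], ...]. A call has exactly 5 rows; each row shifts and turns the commanded pose from where the row before left it, along the tool's axes as they then stand; what a row does not reach is not made up. A row lasts 1/10 s, in which the tool goes at most 50 mm and 8.59 degrees, less where a joint would pass 70% of its speed; a pose out of reach is approached as far as the arm can. A call with a gripper value outside its range is refused whole. The fingers move at their own pace and stop on an object; "newtons" is the grip in N (left out, the last holds). Time passes only in rows, so rows that do not move let the fingers close, or fill a call up. It gives the time, the measured TCP pose, the force, the opening and the grip force at its end, in the units of the state.
- sensors.sense(): the state, without advancing time (a new reading comes with each control period).
- read_camera(name): name is "side" or "top" or "wrist"; returns a dict with "frame" (480x640x3 uint8, red, green, blue), "intrinsics" (3x3 intrinsics, pixels), "R" (3x3) and "t" (3): a world point X has camera coordinates R X + t; the wrist camera has in their place "hand_eye" (4x4, takes a point from camera to tool coordinates, whose origin is the TCP and whose axes are the flange's). Camera axes: x right, y down, z forward; pixel columns grow to the right and rows downward; lengths in m; the calibration is good to about 2 mm. A picture is of the moment at which its call begins: read the wrist's pose just before it. There is no depth.
- job_done(): hands the job in; it is judged then, once.
The state is a dict: "clock": time; "qpos": joint angles; "joint_velocities": joint speeds; "joint_torque": joint torques, N m; "ee_pos": TCP position; "eef_rot": TCP orientation; "wrist_force": force on the tool from outside, world axes, zero at the start; "moment": the same for the moment, N m; "grip_width": opening from 0.0 (shut) to 1.0 (fully open); "grip_force": force on a finger pad.
Only numpy, scipy, OpenCV 4.12 (cv2) and the standard library are available. Lean on these libraries where they do the work, as an engineer would, in place of code of your own. Each camera call takes 0.05 s, during which the arm holds its last target. There are 200 camera calls.

TASK

Take the lamp cartridge by its wing grip, put it pin end down into the round lamp socket, and turn it gently until its pins drop into the two entry slots. Then push it in against the spring, twist it clockwise (seen from above) by about 45 degrees, just until it meets its stop, and let the spring lift it into its notches so that it stays locked, upright and let go of. Feel your way and do not force it: never load the socket with more than about 60 N. Do not let the cartridge fall over, and leave the tape ring, the beaker and the white bottle where they are.

Things in the scene. Friction and masses are not known exactly. Their poses are not given: they have to be found in the camera images.
- cartridge_mid (a point): centre of the loose lamp cartridge (58 mm high, 80 g, standing upright), 29 mm above its underside. z up; x along its wing and its cross pin; the same after half a turn. A round metal plug, 32 mm across, 34 mm high, its lowest 4 mm tapering to 26 mm; on top a black wing grip: flat bar 34 long (x), 12 thick (y), 24 mm high, 5 to 29 mm above this point. Fingers close along y.
- cartridge: the same cartridge: origin at the centre of its underside, axes as cartridge_mid. A square steel cross pin, 5.5 mm wide and high, runs through the plug along x, its axis 9 mm above the underside; its two ends stick out to 25 mm from the plug's axis, under the ends of the wing.
- socket: lamp socket, fixed; origin at the underside of its 84 mm square plate (8 mm thick), x and y along the plate's sides, z up. On it a black barrel, 68 mm across, 48 mm high, holding a bright steel sleeve with a 36.4 mm bore. The sleeve's rim has two opposite entry slots open to the top, 0.50 rad wide; the pin has about 0.10 rad to spare either side.
- socket_rim (a point): centre of the socket's mouth at rim height, 48 mm above the worktop; axes as the plate. The line through the two slots lies up to 0.5 rad either way from the plate's x axis: different each time, not measured, fixed in use; seen from above or felt. Off the slots the pin rests on the rim with cartridge_mid 23 mm above the rim.
- socket_spring (a point): point on the socket's axis 9.75 mm below the rim: top of the brass spring contact at rest. In the slots the plug meets it with cartridge_mid 19 mm above the rim. It pushes up with 4 N at first and 0.8 N more per mm, to a hard stop (14 N) with cartridge_mid 7 mm above the rim. A cartridge that is not locked comes back up to 19 mm.
- socket_notch (a point): point on the socket's axis 3 mm below the rim: roof of the notches. With cartridge_mid less than 11 mm above the rim the pins pass under the lip, clockwise seen from above. The notches are centred 0.80 rad on from the slots; a stop ends the turn at 0.88 rad. Let up there, the spring lifts the cartridge 3 mm into them: locked, cartridge_mid 14 mm above the rim, pushed up by 8 N.
- tape_ring: green adhesive-tape ring, 47 mm in diameter, 14 mm high, lying flat between the two working places; origin at the centre of its underside; leave alone
- beaker: small clear beaker, 44 mm in diameter, 42 mm high; origin at the centre of its underside; leave alone
- white_bottle: white screw-cap bottle, 30 mm in diameter, 52 mm high; origin at the centre of its underside; leave alone
Not all that is in view belongs to the job. What is shaped like the cartridge but orange or yellow is not meant.

How it is judged:
On the way:
1. the cartridge is pushed into the socket against the spring, its pins below the lip (z of cartridge_mid in the frame of socket_rim below 0.0118 m and horizontal distance between cartridge_mid and socket_rim below 0.004 m), for 0.1 s.
At the end, for the whole second after the job is handed in: the cartridge sits locked in the socket with its pins in the notches: cartridge_mid is 12.7 to 16.2 mm above the rim (14 mm when locked, 11 mm or less when stuck under the lip, 19 mm when not locked), within 4 mm of the socket's axis, upright within 0.05 rad, and at rest (z of cartridge_mid in the frame of socket_rim between 0.0127 and 0.0162 m and horizontal distance between cartridge_mid and socket_rim below 0.004 m and angle between cartridge_mid's own z axis and vertical below 0.05 rad and linear speed of cartridge below 0.01 m/s); the robot touches nothing.
It fails at once if the cartridge bears on the socket with more than 60 N (contact force between cartridge and socket above 60 N).
It fails at once if the robot bears on the socket with more than 60 N (contact force between the arm and socket above 60 N).
It fails at once if the cartridge falls over (angle between cartridge_mid's own z axis and vertical above 0.8 rad).
It fails at once if the tape ring, the beaker or the white bottle is shifted by more than 30 mm (distance of any of tape_ring, beaker, white_bottle from where it was at the start of the episode above 0.03 m).
It also fails if it takes over 70 s, if anything falls off the work surface, if the arm or the gripper's body presses on something with over 40 N, if the wrist force passes 120 N, or if a joint passes its speed limit or range.

## Working session

There is one attempt and no reset: what is moved stays moved. The work goes in short steps, Python scripts to look and compute and a tool call to move; the robot and the scene stay as the last step left them, time stands still between calls to the robot, and variables do not carry over. Pictures are saved under pics/ and viewed, at most 10 in all, crops included, and the job is handed in when it is done.

Besides the shell and the picture viewer there is one more tool, called after "Emit:" as name(argument=value, ...) on one line, values as JSON. drive_tool: Moves the arm, as the interface text tells. Its arguments: {"type":"object","properties":{"moves":{"type":"array"},"newtons":{"type":"number"}},"required":["moves"]}

```bash
ls; mkdir -p pics; python3 - <<'E'
from station import sensors, read_camera, manip
import cv2, numpy as np, pickle
s=sensors.sense(); print(s); print([ (a,getattr(manip,a)) for a in dir(manip) if a[0]!='_'])
d={n:read_camera(n) for n in("top","side")}
pickle.dump(d,open('cams.pkl','wb'))
for n in d: 
    cv2.imwrite(f'pics/{n}0.png',d[n]['frame'][:,:,::-1]); print(n,d[n]['intrinsics'],d[n]['R'],d[n]['t'])
E
```

```text
pics
{'clock': 0.0, 'qpos': array([-1.38526538e+00,  5.28451051e-02,  1.40177384e+00, -2.80597848e-06,
        1.68861981e+00, -7.02882325e-02]), 'joint_velocities': array([-0.00091476, -0.00232555,  0.0003661 ,  0.00010931,  0.0005975 ,
        0.00010282]), 'joint_torque': array([-3.72606537e-04, -3.81670654e+01, -3.60187411e+01, -9.17770990e-05,
        6.29024900e-03,  8.88573108e-07]), 'ee_pos': array([ 0.13280565, -0.50755224,  0.20684331]), 'eef_rot': array([ 9.91830400e-01,  1.27560886e-01, -4.87900007e-05, -8.21601975e-04]), 'wrist_force': array([-0.0421162 ,  0.67295151,  0.06730543]), 'moment': array([-0.03619115,  0.07097735,  0.03579521]), 'grip_force': 0.0, 'grip_width': 1.0022556099050668}
[('MotionError', <class 'station.MotionError'>), ('hold_point_z', 0.0187)]
top [[434.65472394   0.         322.14246677]
 [  0.         434.65472394 239.43043997]
 [  0.           0.           1.        ]] [[-0.01493666 -0.99987238 -0.00566814]
 [-0.98814592  0.01562723 -0.15272011]
 [ 0.1527892   0.00331982 -0.98825323]] [0.02523174 0.51057271 0.89284585]
side [[491.17141747   0.         323.07725981]
 [  0.         491.17141747 238.76690876]
 [  0.           0.           1.        ]] [[ 0.90583703 -0.42354639 -0.00823045]
 [-0.20728151 -0.42620091 -0.88056071]
 [ 0.36945048  0.79935051 -0.47386189]] [-0.43822493  0.16879658  0.86935283]
```

View pics/top0.png

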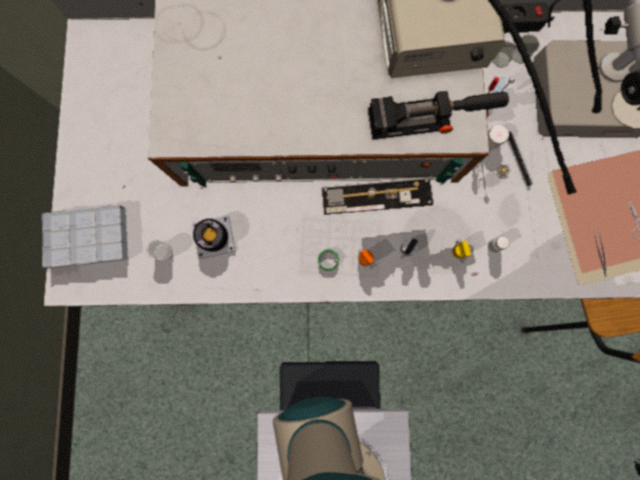

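View pics/side0.png

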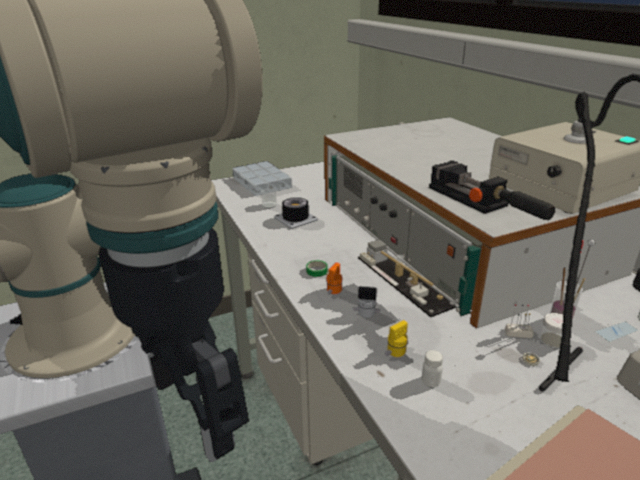

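Top view: the candidates are orange at (366,258), black wing on metal at (410,244) and yellow at (462,249). The black one fits the description. The socket is at (210,235), tape ring at (328,260), beaker at (161,251) and bottle at (500,243). The side view agrees: black at (367,297), socket at (295,210).

```bash
cat > h.py <<'E'
import numpy as np, cv2, pickle
def ray(c,u,v,z):
    K,R,t=c['intrinsics'],np.array(c['R']),np.array(c['t'])
    d=R.T@np.linalg.inv(K)@[u,v,1]; o=-R.T@t
    return o+d*(z-o[2])/d[2]
def proj(c,X):
    p=c['intrinsics']@(np.array(c['R'])@X+c['t']); return p[:2]/p[2]
def comps(mask,off):
    n,l,s,ce=cv2.connectedComponentsWithStats(mask.astype(np.uint8))
    return [(s[i,4],ce[i]+off,i) for i in range(1,n) if s[i,4]>15],l
E
python3 - <<'E'
from h import *
d=pickle.load(open('cams.pkl','rb')); t=d['top'];f=t['frame']; g=f.max(2).astype(int)
for nm,(u,v,w,z,th) in dict(cart=(411,244,14,.058,60),sock=(211,235,24,.048,70)).items():
    sub=g[v-w:v+w,u-w:u+w]; cs,l=comps(sub<th,np.array([u-w,v-w]))
    for a,c,i in cs:
        ys,xs=np.nonzero(l==i); P=np.array([ray(t,x+u-w,y+v-w,z)[:2] for x,y in zip(xs,ys)])
        r=cv2.minAreaRect((P*1000).astype(np.float32)); print(nm,a,c,ray(t,*c,z),r)
for nm,p,z in [('tape',(328,260),.014),('beak',(161,251),.02),('bott',(500,243),.05),('orange',(366,258),.05)]: print(nm,ray(t,*p,z))
s=d['side']; print('side check',ray(s,367,290,.058), ray(s,295,203,.048))
a=cv2.resize(f[220:270,385:435],(400,400),interpolation=3);b=cv2.resize(f[208:262,184:238],(400,400),interpolation=3)
cv2.imwrite('pics/crop.png',np.hstack([a,b])[:,:,::-1])
E
```

```text
cart 98 [410.52040816 246.47959184] [ 0.49015265 -0.16744088  0.058     ] ((489.9859313964844, -167.31175231933594), (12.062228202819824, 37.75407028198242), 57.08725357055664)
sock 499 [211.58517034 236.32064128] [0.51997774 0.25268195 0.048     ] ((522.9550170898438, 255.13784790039062), (69.59715270996094, 70.50421142578125), 1.0612454414367676)
tape [0.46908778 0.00533456 0.014     ]
beak [0.49387253 0.36990235 0.02      ]
bott [ 0.49567709 -0.35813116  0.05      ]
orange [ 0.46824582 -0.0743532   0.05      ]
side check [ 0.48852414 -0.17696484  0.058     ] [0.52460258 0.2542236  0.048     ]
```

View pics/crop.png

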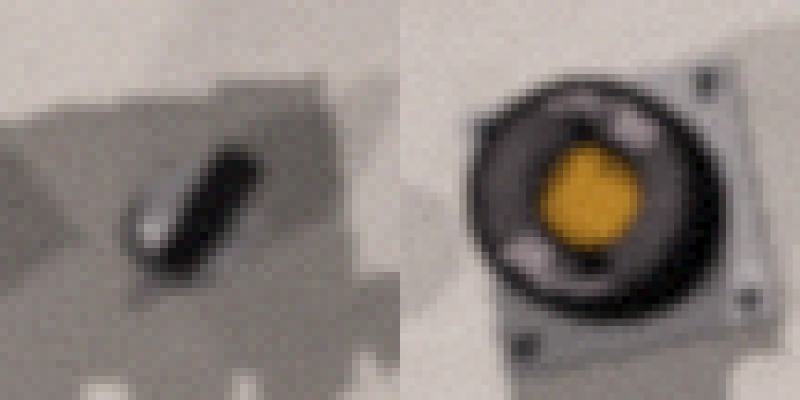

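Left crop: black wing on a metal plug, running from (240,160) to (180,265), i.e. about -0.57 rad in world, so this is the cartridge. Right crop: socket with its brass contact at (590,195) and dark rim gaps at (582,130) and (597,262). The plate is at about 0.2 rad and the slots look to be near 0.1 rad, which I'll check from the wrist camera.

Emit:
drive_tool(moves=[[43,-24,0,0,85],[43,-24,0,0,85],[43,-24,0,0,85],[43,-24,0,0,85],[43,-24,0,0,85]], newtons=40)

```text
clock: 0.6
ee_pos: [0.3114, -0.3358, 0.2074]
eef_rot: [0.992, 0.127, -0.0, -0.0]
wrist_force: [1.0, -0.4, 0.2]
grip_width: 0.997
grip_force: 0.0
```

Emit:
drive_tool(moves=[[43,-24,0,0,85],[43,-24,0,0,85],[43,-24,0,0,85],[43,-24,0,0,85],[43,-24,0,0,85]])

```text
clock: 1.1
ee_pos: [0.4892, -0.1651, 0.2074]
eef_rot: [0.992, 0.128, -0.0, 0.0]
wrist_force: [0.5, -0.4, 0.4]
grip_width: 0.996
grip_force: 0.0
```

Emit:
drive_tool(moves=[[0,0,0,-0.14,85],[0,0,0,-0.14,85],[0,0,0,-0.14,85],[0,0,0,-0.14,85],[0,0,0,-0.14,85]])

```text
clock: 1.6
ee_pos: [0.488, -0.1668, 0.2072]
eef_rot: [0.887, 0.463, -0.0, -0.0]
wrist_force: [0.1, 0.2, 0.5]
grip_width: 0.994
grip_force: 0.0
```

Emit:
drive_tool(moves=[[0,0,0,-0.14,85],[0,0,0,-0.14,85],[0,0,0,-0.14,85],[0,0,0,-0.14,85],[0,0,0,-0.14,85]])

```text
clock: 2.1
ee_pos: [0.4879, -0.1669, 0.2072]
eef_rot: [0.674, 0.738, -0.0, -0.0]
wrist_force: [-0.0, -0.3, -0.2]
grip_width: 0.994
grip_force: 0.0
```

Emit:
drive_tool(moves=[[0,0,0,-0.14,85],[0,0,0,-0.14,85],[0,0,0,-0.14,85],[0,0,0,-0.14,85],[0,0,0,-0.14,85]])

```text
clock: 2.6
ee_pos: [0.4879, -0.1669, 0.2072]
eef_rot: [0.38, 0.925, -0.0, -0.0]
wrist_force: [0.3, 0.7, -0.6]
grip_width: 0.994
grip_force: 0.0
```

```bash
cat >> h.py <<'E'
from scipy.spatial.transform import Rotation as Ro
def wrist():
    from station import sensors, read_camera
    s=sensors.sense(); c=read_camera('wrist'); H=np.array(c['hand_eye'])
    T=np.eye(4); T[:3,:3]=Ro.from_quat(s['eef_rot']).as_matrix(); T[:3,3]=s['ee_pos']
    M=np.linalg.inv(T@H); return dict(frame=c['frame'],intrinsics=np.array(c['intrinsics']),R=M[:3,:3],t=M[:3,3]),s
def state(s):
    x=Ro.from_quat(s['eef_rot']).as_matrix()[:,0]; return s['clock'],s['ee_pos'],np.arctan2(x[1],x[0]),s['wrist_force'],s['qpos'][5]
E
python3 - <<'E'
from h import *
c,s=wrist(); print(state(s)); print(c['R'],c['t'],c['intrinsics'])
pickle.dump(c,open('w1.pkl','wb')); cv2.imwrite('pics/w1.png',c['frame'][:,:,::-1])
print(proj(c,[.49,-.167,.058]))
E
```

```text
(2.6, array([ 0.4879301 , -0.16688927,  0.20716527]), np.float64(2.361503433227226), array([ 0.30800649,  0.67615823, -0.57944956]), np.float64(-1.1918480416622306))
[[ 7.03511192e-01  7.10683957e-01  5.62997507e-04]
 [ 6.83086277e-01 -6.76410243e-01  2.75431156e-01]
 [ 1.96125321e-01 -1.93384325e-01 -9.61320634e-01]] [-0.22368044 -0.48169603  0.25086831] [[361.47496726   0.         319.21235983]
 [  0.         361.47496726 239.65017353]
 [  0.           0.           1.        ]]
[321.88114889 219.4838056 ]
```

View pics/w1.png

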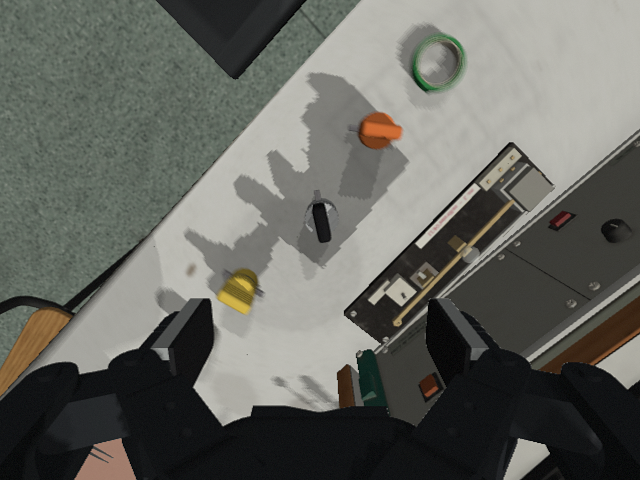

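The wrist view shows the black wing at (321,222), with the pin end at (317,195). Orange is at (380,130) and yellow at (240,290).

```bash
python3 - <<'E'
from h import *
c=pickle.load(open('w1.pkl','rb')); g=c['frame'].max(2).astype(int)
u0,v0,w=321,222,25
cs,l=comps(g[v0-w:v0+w,u0-w:u0+w]<55,np.array([u0-w,v0-w]))
for a,ce,i in cs:
    ys,xs=np.nonzero(l==i); P=np.array([ray(c,x+u0-w,y+v0-w,.056)[:2] for x,y in zip(xs,ys)])*1000
    r=cv2.minAreaRect(P.astype(np.float32)); m=P.mean(0); ev,V=np.linalg.eigh(np.cov(P.T)); print(a,ce,r,m,np.arctan2(*V[::-1,1]))
E
```

```text
520 [321.01153846 222.31153846] ((491.77532958984375, -169.8076934814453), (12.220752716064453, 37.04378128051758), 57.294944763183594) [ 491.71610554 -169.75101248] 2.558824760038532
```

Emit:
drive_tool(moves=[[0,0,0,-0.1,50],[0,0,0,-0.1,50],[-5,0,30,0,50],[0,0,40,0,50],[0,0,0,0,50]])

```text
clock: 3.15
ee_pos: [0.4892, -0.1685, 0.1317]
eef_rot: [0.29, 0.957, 0.001, -0.006]
wrist_force: [-0.4, 0.2, -1.1]
grip_width: 0.585
grip_force: 0.0
```

```bash
cat >> h.py <<'E'
def wing(c,u0,v0,w,th=55,z=.056,zl=None):
    g=c['frame'].max(2).astype(int); v1,u1=max(v0-w,0),max(u0-w,0)
    cs,l=comps(g[v1:v0+w,u1:u0+w]<th,np.array([u1,v1])); out=[]
    for a,ce,i in cs:
        ys,xs=np.nonzero(l==i); P=np.array([ray(c,x+u1,y+v1,z)[:2] for x,y in zip(xs,ys)])*1000
        V=np.linalg.eigh(np.cov(P.T))[1]; out.append((a,ce,cv2.minAreaRect(P.astype(np.float32)),np.arctan2(*V[::-1,1])))
    return out
E
python3 - <<'E'
from h import *
c,s=wrist(); print(state(s)); p=proj(c,[.492,-.170,.058]); print(p, 'TCP proj down', proj(c,[s['ee_pos'][0],s['ee_pos'][1],.058]))
pickle.dump(c,open('w2.pkl','wb'))
for o in wing(c,int(p[0]),int(p[1]),45): print(o)
u,v=map(int,p); v1=max(v-60,0); cv2.imwrite('pics/w2.png',cv2.resize(c['frame'][v1:v1+130,u-70:u+70],None,fx=4,fy=4)[:,:,::-1]); print(v1,u-70)
E
```

```text
(3.15, array([ 0.48924448, -0.16845476,  0.13172968]), np.float64(2.5533793623112877), array([-0.35618053,  0.22851609, -1.09030187]), np.float64(-1.3855123645684904))
[321.16523868 247.08854535] TCP proj down [320.81995286 242.73732917]
(np.int32(842), array([320.89786223, 245.66270784]), ((491.8179016113281, -169.9143829345703), (11.37911319732666, 37.29645919799805), 56.02378845214844), np.float64(2.5542827910142103))
187 251
```

View pics/w2.png

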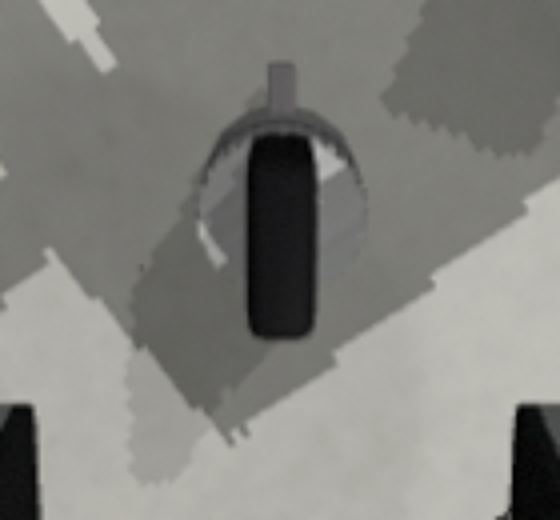

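The crop shows the wing square to the image at column 281 (crop px), rows 150-338. The pin stub is at (281,85) and the fingers sit either side.

Emit:
drive_tool(moves=[[-1.5,0,20,0,50],[0,0,20,0,50],[0,0,0,0,50],[0,0,0,0,50],[0,0,0,0,50]])

```text
clock: 3.7
ee_pos: [0.4946, -0.171, 0.1001]
eef_rot: [0.289, 0.957, -0.0, 0.002]
wrist_force: [0.5, -0.1, -0.9]
grip_width: 0.582
grip_force: 0.0
```

```bash
python3 - <<'E'
from h import *
c,s=wrist(); print(state(s)); p=proj(c,[.493,-.1707,.058]); print(p, 'TCP', proj(c,[*s['ee_pos'][:2],.058]))
for o in wing(c,int(p[0]),int(p[1]),60): print(o)
pickle.dump(c,open('w3.pkl','wb'))
E
```

```text
(3.7, array([ 0.49462097, -0.17096857,  0.1000688 ]), np.float64(2.5554634241499237), array([ 0.53591879, -0.11758602, -0.90468709]), np.float64(-1.3879743514143879))
[319.68855062 253.68329098] TCP [320.79308469 256.01883277]
(np.int32(1113), array([319.25876011, 248.99640611]), ((491.3685302734375, -169.701171875), (11.701021194458008, 37.28153610229492), 55.995384216308594), np.float64(2.550727920176625))
(np.int32(19), array([259., 303.]), ((499.7864074707031, -221.76243591308594), (2.2888185412739404e-05, 12.643113136291504), 53.7368049621582), np.float64(2.5086805595013497))
```

Emit:
drive_tool(moves=[[1.8,-0.7,20,0,50],[0,0,25,0,50],[0,0,17,0,50],[0,0,0,0,50],[0,0,0,0,50]])

```text
clock: 4.25
ee_pos: [0.4923, -0.1704, 0.037]
eef_rot: [0.289, 0.957, -0.0, 0.001]
wrist_force: [0.4, -1.0, 0.1]
grip_width: 0.585
grip_force: 0.0
```

```bash
python3 - <<'E'
from h import *
from station import sensors
print(state(sensors.sense()))
E
```

```text
(4.25, array([ 0.49226786, -0.17040654,  0.03696893]), np.float64(2.5556381021314127), array([ 0.43166112, -1.02946984,  0.08047232]), np.float64(-1.388920935258246))
```

Emit:
drive_tool(moves=[[0,0,0,0,0],[0,0,0,0,0],[0,0,0,0,0],[0,0,0,0,0],[0,0,0,0,0]], newtons=60)

```text
clock: 4.75
ee_pos: [0.4917, -0.1702, 0.0359]
eef_rot: [0.289, 0.957, -0.0, 0.0]
wrist_force: [0.4, -0.1, 0.6]
grip_width: -0.002
grip_force: 0.0
```

Emit:
drive_tool(moves=[[0,0,0,0,0],[0,0,0,0,0],[0,0,-10,0,0],[0,0,-20,0,0],[0,0,0,0,0]])

```text
clock: 5.25
ee_pos: [0.4935, -0.1709, 0.0691]
eef_rot: [0.289, 0.957, -0.0, 0.003]
wrist_force: [0.0, -0.0, 0.2]
grip_width: -0.002
grip_force: 0.0
```

```bash
python3 - <<'E'
from h import *
c,s=wrist(); print(state(s),s['grip_width'],s['grip_force']); print('TCP', proj(c,s['ee_pos']))
cv2.imwrite('pics/w4.png',c['frame'][100:460,140:500,::-1])
E
```

```text
(5.25, array([ 0.49346156, -0.17089149,  0.06906544]), np.float64(2.5558439827226453), array([ 0.00062503, -0.03046308,  0.18116088]), np.float64(-1.3890871320405906)) -0.0019255790068415696 0.0
TCP [321.27263526 283.35620587]
```

View pics/w4.png

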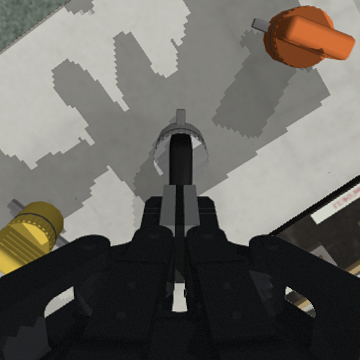

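The wing at crop (181,160) is still standing on its plug, in front of and below the shut fingers, so the jaws closed without holding it. I'll check where it is now.

```bash
python3 - <<'E'
from h import *
w2=pickle.load(open('w2.pkl','rb')); c,s=wrist(); print(state(s))
print('pin tip before',ray(w2,321.2,202.7,.0117),'now',ray(c,321,209,.0117))
print('wing far end top before',ray(w2,321.2,187+150/4,.058),'near end', ray(w2,321.2,187+338/4,.058))
g=c['frame'][:,:].max(2); col=g[200:300,319:323].mean(1).astype(int); print(col)
for z in(.058,.0): print('wing centre proj',proj(c,[.4927,-.1706,z]))
E
```

```text
(5.3, array([ 0.4927466 , -0.17057123,  0.06740772]), np.float64(2.5558102449796647), array([ 0.09326656,  0.4973696 , -0.67547673]), np.float64(-1.3890551820022716))
pin tip before [ 0.47266633 -0.15688374  0.0117    ] now [ 0.47089695 -0.15585224  0.0117    ]
wing far end top before [ 0.4785857  -0.16104814  0.058     ] near end [ 0.50705811 -0.17998713  0.058     ]
[128 128 127 127 127 128 127 127 127 130 105  79  94  98  97  97  97  97
  96  97  96  97  96  97  97  96  88  85  86  72  58  78  85  89  98  54
  18  11   9   9  12  11  13  12  12  13  14  17  17  21  22  24  25  25
  22  23  25  24  24  25  24  25  24  25  24  25  24  24  25  24  24  26
  25  24  25  25  25  24  26  27  25  27  26  26  24  19  12  15  15  16
  15  15  16  15  16  15  15  14  15  16]
wing centre proj [321.05084558 276.18453542]
wing centre proj [320.4984347  243.85258856]
```

Emit:
drive_tool(moves=[[0,0,0,0,50],[0,0,0,0,50],[0,0,0,0,50],[0,0,15,0,50],[0,0,15,0,50]])

```text
clock: 5.85
ee_pos: [0.4919, -0.1702, 0.0354]
eef_rot: [0.289, 0.957, -0.0, 0.0]
wrist_force: [-0.3, -0.8, -0.9]
grip_width: 0.586
grip_force: 0.0
```

Emit:
drive_tool(moves=[[0,0,0,0,50],[0,0,0,0,50],[0,0,0,0,20],[0,0,0,0,20],[0,0,0,0,20]])

```text
clock: 6.35
ee_pos: [0.492, -0.1703, 0.0363]
eef_rot: [0.289, 0.957, -0.0, 0.001]
wrist_force: [0.0, -0.5, -0.1]
grip_width: 0.235
grip_force: 0.0
```

```bash
python3 - <<'E'
from h import *
c,s=wrist(); print(state(s),s['grip_width'],s['grip_force']); print('TCP', proj(c,s['ee_pos']))
cv2.imwrite('pics/w5.png',cv2.resize(c['frame'][180:380,220:420,::-1],None,fx=3,fy=3))
E
```

```text
(6.35, array([ 0.49200692, -0.17030207,  0.03632481]), np.float64(2.555794560263119), array([ 0.01536031, -0.54812645, -0.10391084]), np.float64(-1.389066374569615)) 0.23457969927789732 0.0
TCP [321.27267505 283.36360392]
```

View pics/w5.png

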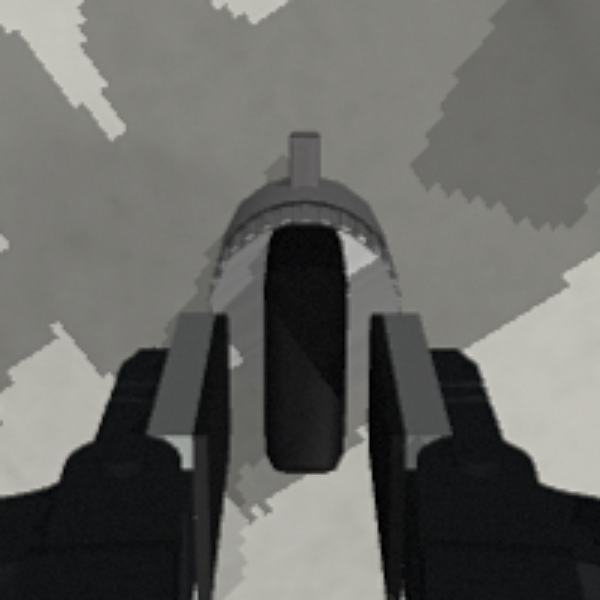

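The crop shows the pads at (205,375) and (395,375), either side of the wing. Their gap of 140 px for 20 mm puts the tips above the wing top, so they really end about 25 mm higher than the TCP reading says. I'll go lower by feel.

Emit:
drive_tool(moves=[[0,0,4,0,22],[0,0,4,0,22],[0,0,4,0,22],[0,0,0,0,22],[0,0,0,0,22]])

```text
clock: 6.9
ee_pos: [0.4916, -0.1701, 0.0235]
eef_rot: [0.289, 0.957, -0.0, -0.0]
wrist_force: [0.6, 0.7, 0.4]
grip_width: 0.255
grip_force: 0.0
```

Emit:
drive_tool(moves=[[0,0,2,0,22],[0,0,2,0,22],[0,0,1,0,22],[0,0,0,0,22],[0,0,0,0,22]])

```text
clock: 7.4
ee_pos: [0.4917, -0.1701, 0.0187]
eef_rot: [0.289, 0.957, -0.0, 0.0]
wrist_force: [0.1, 0.6, -1.0]
grip_width: 0.256
grip_force: 0.0
```

```bash
python3 - <<'E'
from h import *
c,s=wrist(); print(state(s),s['grip_width'],s['grip_force'])
g=c['frame'].max(2).astype(int)
for v in (290,300,310,320,330): print(v,g[v,280:362:2])
print('wing z58 proj',proj(c,[.4927,-.1706,.058]))
pickle.dump(c,open('w6.pkl','wb'))
E
```

```text
(7.4, array([ 0.49167953, -0.17013045,  0.01870527]), np.float64(2.5558137973623265), array([ 0.07651276,  0.61553451, -0.98672599]), np.float64(-1.389073292081239)) 0.2562881480587449 0.0
290 [ 82  82  82  83  31  20  15 103 121 124 103 101  99  90  11  14  15  21
  17  18  20  17  18  16  19  20  19  17   6 129 125 121 117   2  19  28
  84  82  81  81  81]
300 [ 83  81  83  28  17  14  20  74 105 103 102  99 100  91   9  18  22  26
  14  15  15  15  19  15  14  16  14  16   9  91 104 105  97   4  12  17
  30  84  81  83  82]
310 [ 81  84  28  18  18  20  17  67 104 103 105 105 103  91  10  17  18  27
  28  27  26  21  16  19  15  19  17  15  10 110 104 100  91  12  14  10
  22  20  84  82  81]
320 [ 83  29  15  19  20  20  20  62 108 101 104 104 103  93  13  17  22  25
  25  28  26  27  28  30  34  15  16  15   3 108 103 103  92   8   9  13
  12  18  22  84  83]
330 [155  40  45  22  23  20  16  77 104 104 104 105 104  94   8  17  20  23
  25  23  28  26  31  33  36  36  34  24  26 131 128 126 117   5  12  14
  13  24  22  60 100]
wing z58 proj [322.34304368 325.17915126]
```

Emit:
drive_tool(moves=[[0,0,0,0,4],[0,0,0,0,4],[0,0,0,0,4],[0,0,0,0,4],[0,0,0,0,4]], newtons=60)

```text
clock: 7.95
ee_pos: [0.4918, -0.1702, 0.0189]
eef_rot: [0.289, 0.957, -0.0, 0.0]
wrist_force: [-0.6, 0.3, 2.3]
grip_width: 0.124
grip_force: 59.7
```

Emit:
drive_tool(moves=[[0,0,-10,0,4],[0,0,-25,0,4],[0,0,-35,0,4],[0,0,-35,0,4],[0,0,-25,0,4]])

```text
clock: 8.45
ee_pos: [0.4921, -0.1703, 0.1518]
eef_rot: [0.289, 0.957, -0.0, 0.001]
wrist_force: [-0.2, -0.4, -0.5]
grip_width: 0.119
grip_force: 59.4
```

Emit:
drive_tool(moves=[[8,15,0,0,4],[21,37,0,0,4],[22,38,0,0,4],[22,38,0,0,4],[22,38,0,0,4]])

```text
clock: 8.95
ee_pos: [0.504, 0.0224, 0.1492]
eef_rot: [0.289, 0.957, 0.0, 0.0]
wrist_force: [0.1, 0.2, -1.2]
grip_width: 0.124
grip_force: 59.4
```

Emit:
drive_tool(moves=[[22,38,0,0,4],[22,38,0,0,4],[22,38,0,0,4],[10,19,0,0,4],[0,0,0,0,4]])

```text
clock: 9.45
ee_pos: [0.514, 0.1762, 0.1488]
eef_rot: [0.287, 0.958, 0.0, -0.0]
wrist_force: [-0.3, -0.4, -1.2]
grip_width: 0.124
grip_force: 59.4
```

Emit:
drive_tool(moves=[[0,0,0,-0.138,4],[0,0,0,-0.138,4],[0,0,0,-0.138,4],[0,0,0,-0.138,4],[0,0,0,-0.138,4]])

```text
clock: 9.95
ee_pos: [0.5145, 0.1724, 0.149]
eef_rot: [-0.054, 0.999, -0.0, -0.0]
wrist_force: [0.9, 0.6, -1.5]
grip_width: 0.126
grip_force: 59.4
```

Emit:
drive_tool(moves=[[0,0,0,0,4],[0,0,0,0,4],[0,0,0,0,4],[0,0,0,0,4],[0,0,0,0,4]])

```text
clock: 10.45
ee_pos: [0.5145, 0.1735, 0.1487]
eef_rot: [-0.052, 0.999, -0.0, -0.0]
wrist_force: [-0.2, 0.7, -0.7]
grip_width: 0.123
grip_force: 59.4
```

```bash
python3 - <<'E'
from h import *
c,s=wrist(); print(state(s),s['grip_width'],s['grip_force']); p=proj(c,[.523,.255,.048]); print(p,proj(c,s['ee_pos']))
pickle.dump(c,open('w7.pkl','wb'))
u,v=map(int,p); a=max(v-100,0); b=max(min(u-100,440),0); print(b,a)
im=c['frame'][a:a+200,b:b+200,::-1]; im=cv2.resize(im,(600,600),interpolation=3)
cv2.imwrite('pics/w7.png',np.hstack([im,np.vstack([cv2.resize(c['frame'][:,:,::-1],(200,150)),np.zeros((450,200,3),np.uint8)])]))
E
```

```text
(10.45, array([0.51447199, 0.17348515, 0.14867685]), np.float64(-3.0383899239441114), array([-0.21456824,  0.74309788, -0.6799301 ]), np.float64(-1.4167127690486527)) 0.1229907368136986 59.4191175699234
[422.85138764 253.21713824] [320.21817674 284.33513154]
322 153
```

View pics/w7.png

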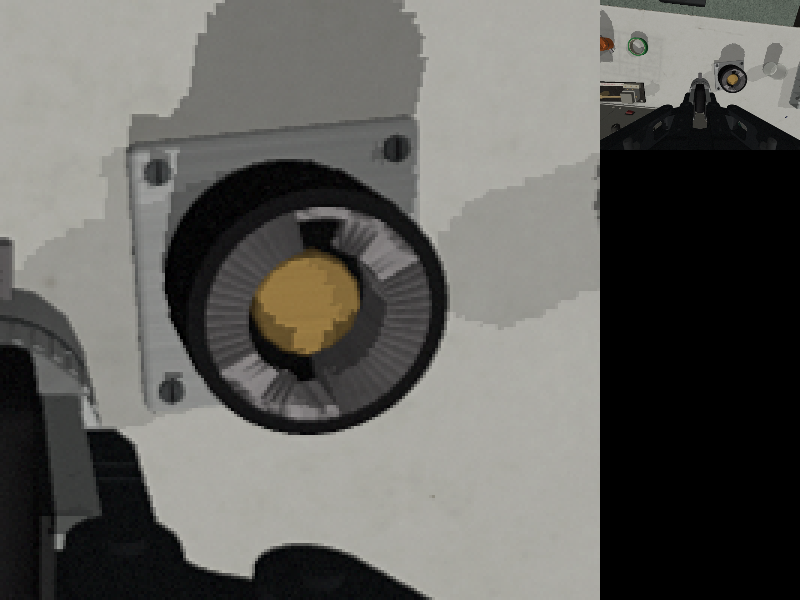

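The socket is clear. The barrel rim is centred at crop (317,312), with slots at the top (edges near (302,218) and (340,222)) and at the bottom (near (300,370)). I'll work out the metric centre and slot angle.

```bash
python3 - <<'E'
from h import *
c=pickle.load(open('w7.pkl','rb')); f=c['frame']; g=cv2.cvtColor(f,cv2.COLOR_RGB2GRAY)
full=lambda x,y:(322+x/3-.33,153+y/3-.33)
C=ray(c,*full(317,312),.048); print('centre by eye',C)
# refine: outer rim points (crop px), cast to plane and fit a circle
pts=[(447,300),(440,345),(420,385),(380,415),(310,434),(250,415),(210,375),(190,330),(188,290)]
P=np.array([ray(c,*full(*p),.048)[:2] for p in pts])*1000
A=np.c_[2*P,np.ones(len(P))]; s=np.linalg.lstsq(A,(P**2).sum(1),rcond=None)[0]; r=np.sqrt(s[2]+s[:2]@s[:2]); print('fit',s[:2],r)
C=np.array([*s[:2]/1000,.048])
for p in [(302,218),(305,250),(340,222),(330,255),(315,380),(340,410)]:
    q=(ray(c,*full(*p),.048)-C)*1000; print(p,np.hypot(*q[:2]),np.arctan2(q[1],q[0])%np.pi)
for p in[(157,172),(397,148),(172,390)]: print('screw',ray(c,*full(*p),.008))
for rr in(21,24,27):
    row=[]
    for k in range(60):
        a=k*.105; X=C+np.array([np.cos(a),np.sin(a),0])*rr/1000; u,v=proj(c,X); row.append(int(cv2.getRectSubPix(g,(1,1),(float(u),float(v)))[0,0]))
    print(rr,row)
E
```

```text
centre by eye [0.52543793 0.25899836 0.048     ]
fit [525.59714901 259.71712937] 33.85811273877268
(302, 218) 26.23989902519841 0.3568311254440846
(305, 250) 17.7383957325627 0.3979234219524206
(340, 222) 24.554970662888078 3.116051727658465
(330, 255) 15.700887132211825 0.016453627458099973
(315, 380) 18.785686106533248 0.12140178410568918
(340, 410) 28.47148207042228 0.3781953266317353
screw [0.5004145  0.21920641 0.008     ]
screw [0.48642992 0.28658696 0.008     ]
screw [0.56700565 0.23355198 0.008     ]
21 [60, 73, 63, 52, 60, 62, 66, 67, 73, 75, 80, 80, 80, 72, 65, 66, 64, 67, 74, 79, 68, 97, 120, 121, 132, 124, 72, 64, 66, 68, 25, 12, 11, 10, 48, 61, 68, 70, 72, 73, 74, 69, 67, 71, 73, 75, 79, 86, 75, 79, 73, 63, 137, 96, 98, 132, 69, 53, 56, 70]
24 [72, 57, 71, 49, 62, 64, 66, 68, 75, 78, 80, 81, 75, 71, 67, 63, 66, 71, 76, 76, 71, 79, 122, 126, 131, 124, 77, 79, 75, 96, 15, 7, 6, 9, 54, 62, 65, 68, 69, 73, 75, 68, 68, 71, 74, 78, 79, 77, 76, 78, 73, 64, 133, 122, 128, 130, 63, 53, 53, 78]
27 [127, 119, 71, 123, 62, 65, 67, 67, 72, 78, 80, 79, 70, 69, 70, 68, 70, 76, 82, 74, 67, 86, 103, 74, 76, 95, 118, 98, 85, 102, 131, 130, 120, 113, 69, 62, 66, 72, 73, 77, 74, 72, 66, 69, 73, 73, 74, 81, 81, 78, 73, 65, 127, 129, 133, 131, 73, 81, 79, 135]
```

Emit:
drive_tool(moves=[[-7,17,10,0,4],[-7,17,10,0,4],[0,0,10,-0.05,4],[0,0,0,0,4],[0,0,0,0,4]])

```text
clock: 11.0
ee_pos: [0.5248, 0.2087, 0.1188]
eef_rot: [-0.076, 0.997, -0.0, -0.0]
wrist_force: [0.2, 0.7, -0.5]
grip_width: 0.122
grip_force: 59.4
```

```bash
python3 - <<'E'
from h import *
c,s=wrist(); print(state(s),s['grip_width'],s['grip_force']); p=proj(c,[.5256,.2597,.048]); print(p,proj(c,s['ee_pos']))
pickle.dump(c,open('w8.pkl','wb'))
u,v=map(int,p); a=max(v-80,0); b=max(u-150,0); print(b,a)
cv2.imwrite('pics/w8.png',cv2.resize(c['frame'][a:a+200,b:b+260,::-1],None,fx=3,fy=3,interpolation=3))
E
```

```text
(11.0, array([0.52484149, 0.20868195, 0.11879664]), np.float64(-2.9888907909775737), array([ 0.17956545,  0.65195415, -0.52303837]), np.float64(-1.4103254578398365)) 0.12247540420950898 59.41533923149109
[392.48949164 255.29996801] [320.11783586 284.37672891]
242 175
```

View pics/w8.png

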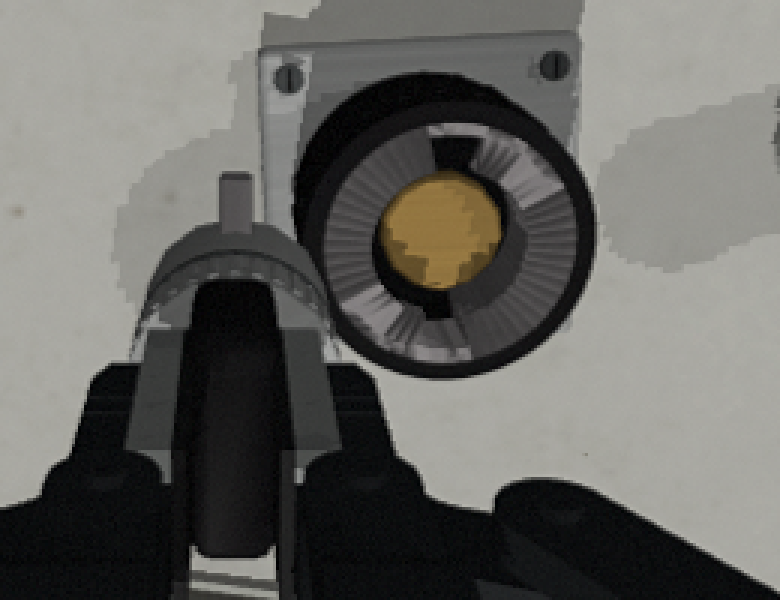

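The held cartridge's pin tip is at crop (235,172) and the wing runs from rows 280 to 555. The socket rim is centred near (447,240), with slots at (453,150) and (438,305).

```bash
python3 - <<'E'
from h import *
c=pickle.load(open('w8.pkl','rb')); full=lambda x,y:(242+x/3-.33,175+y/3-.33)
pts=[(596,230),(588,280),(565,325),(530,358),(490,374),(442,379),(395,370),(355,345)]
P=np.array([ray(c,*full(*p),.048)[:2] for p in pts])*1000
# radius known: 34
from scipy.optimize import least_squares
s=least_squares(lambda q:np.hypot(*(P-q).T)-34,P.mean(0)); print('centre',s.x,np.round(s.fun,1))
C=np.array([*s.x/1000,.048])
for p in [(432,132),(437,165),(484,138),(472,168),(453,292),(468,345),(388,335),(424,312)]:
    q=(ray(c,*full(*p),.048)-C)*1000; print(p,np.hypot(*q[:2]),(np.arctan2(q[1],q[0])+1)%np.pi-1)
tz=.1188; tip=ray(c,*full(235,172),tz-.0189+.0117); a=-2.989; x=np.array([np.cos(a),np.sin(a),0])
print('tip',tip,'cart from tip',tip-.025*x, 'wing ends',ray(c,*full(235,290),tz+.039),ray(c,*full(231,557),tz+.039))
E
```

```text
centre [526.34537522 259.74412551] [-0.9 -0.7  0.2  0.9  0.4 -0.1 -0.3 -0.9]
(432, 132) 27.368465615619865 0.3725303516893814
(437, 165) 19.582547466048865 0.3819628996128377
(484, 138) 25.978566207137668 -0.0716741492573858
(472, 168) 18.69893161368329 -0.03605969531144737
(453, 292) 11.646973792861493 0.2289076944401669
(468, 345) 25.590303159290666 0.35737059007484495
(388, 335) 26.430993049610034 -0.40085645200658315
(424, 312) 17.5724097525585 -0.1749588126353896
tip [0.50008221 0.20482126 0.1116    ] cart from tip [0.52479172 0.20862129 0.1116    ] wing ends [0.50316076 0.20518858 0.1578    ] [0.54145285 0.21054721 0.1578    ]
```

Emit:
drive_tool(moves=[[-4,25,0,0,4],[-4.4,25.3,0,0,4],[0,0,15,0,4],[0,0,20,0,4],[0,0,10,0,4]])

```text
clock: 11.55
ee_pos: [0.5247, 0.259, 0.0718]
eef_rot: [-0.077, 0.997, -0.001, -0.001]
wrist_force: [-0.2, 0.1, -1.3]
grip_width: 0.123
grip_force: 59.4
```

Emit:
drive_tool(moves=[[0,0,0,0,4],[0,0,0,0,4],[0,0,0,0,4],[0,0,0,0,4],[0,0,0,0,4]])

```text
clock: 12.05
ee_pos: [0.5258, 0.2599, 0.0744]
eef_rot: [-0.077, 0.997, 0.0, 0.001]
wrist_force: [0.1, -0.4, -1.5]
grip_width: 0.123
grip_force: 59.4
```

```bash
python3 - <<'E'
from h import *
from station import sensors
s=sensors.sense(); print(state(s),s['moment'],s['grip_width'],s['grip_force'])
E
```

```text
(12.05, array([0.52578832, 0.25987273, 0.07436037]), np.float64(-2.987530156548599), array([ 0.05999584, -0.35646747, -1.45190753]), np.float64(-1.3287234775969883)) [-0.02797956  0.03498562  0.01187708] 0.12331346874138056 59.42355394363403
```

Emit:
drive_tool(moves=[[0,0,2,0,4],[0,0,2,0,4],[0,0,2,0,4],[0,0,2,0,4],[0,0,1,0,4]])

```text
clock: 12.55
ee_pos: [0.5253, 0.2597, 0.0642]
eef_rot: [-0.077, 0.997, -0.0, -0.0]
wrist_force: [0.1, -0.1, -1.9]
grip_width: 0.123
grip_force: 59.4
```

Emit:
drive_tool(moves=[[0,0,1,0,4],[0,0,1,0,4],[0,0,1,0,4],[0,0,1,0,4],[0,0,0,0,4]])

```text
clock: 13.05
ee_pos: [0.5254, 0.2598, 0.0605]
eef_rot: [-0.077, 0.997, -0.0, -0.0]
wrist_force: [1.0, 1.2, -1.0]
grip_width: 0.122
grip_force: 59.4
```

Emit:
drive_tool(moves=[[0,0,1,0,4],[0,0,1,0,4],[0,0,1,0,4],[0,0,0,0,4],[0,0,0,0,4]])

```text
clock: 13.55
ee_pos: [0.5254, 0.2598, 0.0576]
eef_rot: [-0.077, 0.997, -0.0, -0.0]
wrist_force: [0.2, 0.2, -0.8]
grip_width: 0.119
grip_force: 59.4
```

Emit:
drive_tool(moves=[[0,0,1,0,4],[0,0,1,0,4],[0,0,0,0,4],[0,0,0,0,4],[0,0,0,0,4]])

```text
clock: 14.05
ee_pos: [0.5256, 0.2599, 0.0561]
eef_rot: [-0.077, 0.997, 0.0, 0.0]
wrist_force: [-1.2, 0.1, 3.0]
grip_width: 0.122
grip_force: 60.0
```

Force began at TCP z 0.0565, which matches the spring and is below rim contact at 0.061, so the pins are in the slots. Next I push in.

Emit:
drive_tool(moves=[[0,0,1,0,4],[0,0,1,0,4],[0,0,1,0,4],[0,0,1,0,4],[0,0,0,0,4]])

```text
clock: 14.55
ee_pos: [0.5257, 0.2599, 0.0521]
eef_rot: [-0.077, 0.997, 0.0, 0.0]
wrist_force: [-1.4, -0.0, 6.8]
grip_width: 0.124
grip_force: 60.5
```

Emit:
drive_tool(moves=[[0,0,1,0,4],[0,0,1,0,4],[0,0,1,0,4],[0,0,1,0,4],[0,0,0,0,4]])

```text
clock: 15.05
ee_pos: [0.5258, 0.26, 0.0487]
eef_rot: [-0.077, 0.997, 0.0, 0.001]
wrist_force: [-2.0, -0.4, 8.7]
grip_width: 0.125
grip_force: 60.8
```

```bash
python3 - <<'E'
from h import *
from station import sensors
s=sensors.sense(); print(state(s),s['moment'],s['grip_width'],s['grip_force'])
E
```

```text
(15.05, array([0.52576796, 0.26002599, 0.04865257]), np.float64(-2.987319320385117), array([-2.01789522, -0.40151258,  8.66827889]), np.float64(-1.328727817433101)) [-0.15745053  0.60704341  0.06061367] 0.1251816097769722 60.83386301994324
```

Emit:
drive_tool(moves=[[0,0,1,0,4],[0,0,1,0,4],[0,0,0,0,4],[0,0,0,0,4],[0,0,0,0,4]])

```text
clock: 15.55
ee_pos: [0.5258, 0.26, 0.047]
eef_rot: [-0.077, 0.997, 0.0, 0.001]
wrist_force: [-3.9, -1.1, 10.7]
grip_width: 0.119
grip_force: 61.0
```

Emit:
drive_tool(moves=[[0,0,0,0.06,4],[0,0,0,0.06,4],[0,0,0,0.06,4],[0,0,0,0.06,4],[0,0,0,0.06,4]])

```text
clock: 16.05
ee_pos: [0.5269, 0.2604, 0.0476]
eef_rot: [0.074, 0.997, 0.001, 0.002]
wrist_force: [0.2, 0.7, 10.9]
grip_width: 0.123
grip_force: 60.9
```

```bash
python3 - <<'E'
from h import *
from station import sensors
s=sensors.sense(); print(state(s),s['moment'],s['grip_width'],s['grip_force'])
E
```

```text
(16.05, array([0.52689157, 0.26037512, 0.04760177]), np.float64(2.9934210520921316), array([ 0.20818123,  0.71074516, 10.8789191 ]), np.float64(-1.026343611965596)) [-0.00755183  0.06853984  0.08458095] 0.12332468808911871 60.94345808029175
```

Emit:
drive_tool(moves=[[0,0,0,0.08,4],[0,0,0,0.08,4],[0,0,0,0.08,4],[0,0,0,0.08,4],[0,0,0,0.08,4]])

```text
clock: 16.55
ee_pos: [0.527, 0.2604, 0.0477]
eef_rot: [0.271, 0.963, 0.001, 0.002]
wrist_force: [0.8, 0.2, 9.4]
grip_width: 0.122
grip_force: 60.9
```

Emit:
drive_tool(moves=[[0,0,0,0.04,4],[0,0,0,0.04,4],[0,0,0,0,4],[0,0,0,0,4],[0,0,0,0,4]])

```text
clock: 17.05
ee_pos: [0.527, 0.2604, 0.0477]
eef_rot: [0.308, 0.951, 0.001, 0.002]
wrist_force: [0.4, -1.0, 10.3]
grip_width: 0.118
grip_force: 60.9
```

```bash
python3 - <<'E'
from h import *
from station import sensors
s=sensors.sense(); print(state(s),s['moment'],s['grip_width'],s['grip_force'])
E
```

```text
(17.05, array([0.52703091, 0.2603638 , 0.04766004]), np.float64(2.5157623332209047), array([ 0.38534883, -0.96964622, 10.30380804]), np.float64(-0.5487516179531653)) [-0.08468087 -0.04806967 -0.00331186] 0.11776605551268322 60.936927795410156
```

Turned 0.78 so far with no resistance. I'll turn slowly to the stop.

Emit:
drive_tool(moves=[[0,0,0,0.02,4],[0,0,0,0.02,4],[0,0,0,0,4],[0,0,0,0,4],[0,0,0,0,4]])

```text
clock: 17.55
ee_pos: [0.5271, 0.2603, 0.0477]
eef_rot: [0.327, 0.945, 0.001, 0.002]
wrist_force: [1.3, -0.1, 9.6]
grip_width: 0.122
grip_force: 60.9
```

```bash
python3 - <<'E'
from h import *
from station import sensors
s=sensors.sense(); print(state(s),s['moment'])
E
```

```text
(17.55, array([0.52708372, 0.26032353, 0.04768518]), np.float64(2.475725597288332), array([ 1.30049657, -0.08131355,  9.57487815]), np.float64(-0.508747549837281)) [-0.01606575 -0.01974589  0.05542403]
```

Emit:
drive_tool(moves=[[0,0,0,0.02,4],[0,0,0,0.02,4],[0,0,0,0,4],[0,0,0,0,4],[0,0,0,0,4]])

```text
clock: 18.05
ee_pos: [0.5271, 0.2603, 0.0477]
eef_rot: [0.346, 0.938, 0.001, 0.002]
wrist_force: [0.5, 0.8, 10.6]
grip_width: 0.12
grip_force: 60.9
```

```bash
python3 - <<'E'
from h import *
from station import sensors
s=sensors.sense(); print(state(s),s['moment'])
E
```

```text
(18.05, array([0.52708339, 0.26030042, 0.0476768 ]), np.float64(2.435754701268519), array([ 0.52593793,  0.79494427, 10.61539212]), np.float64(-0.4687833489205381)) [-0.0736161  -0.04849361  0.00533174]
```

Emit:
drive_tool(moves=[[0,0,0,0.02,4],[0,0,0,0.02,4],[0,0,0,0,4],[0,0,0,0,4],[0,0,0,0,4]])

```text
clock: 18.55
ee_pos: [0.527, 0.2602, 0.0477]
eef_rot: [0.364, 0.931, 0.001, 0.002]
wrist_force: [0.1, 0.0, 9.5]
grip_width: 0.121
grip_force: 61.0
```

```bash
python3 - <<'E'
from h import *
from station import sensors
s=sensors.sense(); print(state(s),s['moment'])
E
```

```text
(18.55, array([0.52700046, 0.2602221 , 0.04767745]), np.float64(2.395818709549733), array([0.05279203, 0.04101621, 9.46805057]), np.float64(-0.4288591529241715)) [-0.11056175 -0.03531356  0.05675513]
```

Emit:
drive_tool(moves=[[0,0,0,0.02,4],[0,0,0,0.02,4],[0,0,0,0,4],[0,0,0,0,4],[0,0,0,0,4]])

```text
clock: 19.05
ee_pos: [0.5267, 0.26, 0.0476]
eef_rot: [0.383, 0.924, 0.001, 0.002]
wrist_force: [-0.7, -1.3, 12.0]
grip_width: 0.121
grip_force: 61.2
```

```bash
python3 - <<'E'
from h import *
from station import sensors
s=sensors.sense(); print(state(s),s['moment'])
E
```

```text
(19.05, array([0.52673247, 0.26003048, 0.04763645]), np.float64(2.356317524258157), array([-0.73978541, -1.29470578, 11.99990256]), np.float64(-0.389287239526492)) [-0.33767771  0.25899384  0.30334637]
```

The stop is met: moment about 0.3 N m at wing angle -0.785. I'll back off 0.06 to centre on the notches and let the spring lift it.

Emit:
drive_tool(moves=[[0,0,0,-0.03,4],[0,0,0,-0.03,4],[0,0,-1,0,4],[0,0,-1,0,4],[0,0,0,0,4]])

```text
clock: 19.55
ee_pos: [0.5267, 0.2601, 0.0493]
eef_rot: [0.355, 0.935, 0.001, 0.001]
wrist_force: [-0.7, -0.6, 9.8]
grip_width: 0.115
grip_force: 60.7
```

Emit:
drive_tool(moves=[[0,0,-1,0,4],[0,0,-1,0,4],[0,0,0,0,4],[0,0,0,0,4],[0,0,0,0,4]])

```text
clock: 20.05
ee_pos: [0.5266, 0.2601, 0.0509]
eef_rot: [0.355, 0.935, 0.001, 0.001]
wrist_force: [0.9, 0.2, 7.6]
grip_width: 0.123
grip_force: 60.6
```

```bash
python3 - <<'E'
from h import *
from station import sensors
s=sensors.sense(); print(state(s),s['moment'])
E
```

```text
(20.05, array([0.52664305, 0.26005939, 0.05094726]), np.float64(2.4156881189930095), array([0.90326166, 0.19370352, 7.60561138]), np.float64(-0.448771080995034)) [-0.06636322 -0.09082539 -0.04386562]
```

Emit:
drive_tool(moves=[[0,0,-0.5,0,4],[0,0,-0.5,0,4],[0,0,-0.5,0,4],[0,0,0,0,4],[0,0,0,0,4]])

```text
clock: 20.55
ee_pos: [0.5265, 0.26, 0.052]
eef_rot: [0.355, 0.935, 0.001, 0.001]
wrist_force: [2.2, 1.3, 6.4]
grip_width: 0.122
grip_force: 60.4
```

```bash
python3 - <<'E'
from h import *
from station import sensors
s=sensors.sense(); print(state(s),s['moment'])
E
```

```text
(20.55, array([0.52650955, 0.25999508, 0.05198281]), np.float64(2.415645014474988), array([2.18307721, 1.31418273, 6.42486296]), np.float64(-0.44876078952783865)) [ 0.00837166 -0.39155182  0.03106845]
```

Emit:
drive_tool(moves=[[0,0,-0.5,0,4],[0,0,-0.5,0,4],[0,0,0,0,4],[0,0,0,0,4],[0,0,0,0,4]])

```text
clock: 21.05
ee_pos: [0.5263, 0.2599, 0.0521]
eef_rot: [0.355, 0.935, 0.001, 0.001]
wrist_force: [5.9, 0.7, 1.6]
grip_width: 0.125
grip_force: 59.7
```

```bash
python3 - <<'E'
from h import *
from station import sensors
s=sensors.sense(); print(state(s),s['moment'])
E
```

```text
(21.05, array([0.52633735, 0.2598586 , 0.05213378]), np.float64(2.415611476837775), array([5.94373978, 0.70501616, 1.64223301]), np.float64(-0.4487898674851919)) [ 0.16731954 -1.06667604  0.00202146]
```

Between the last two readings the upward force dropped 4.8 N over 0.15 mm of travel, so the pins are against the notch roof. I'll release and back off.

Emit:
drive_tool(moves=[[0,0,0,0,30],[0,0,0,0,30],[0,0,0,0,30],[0,0,0,0,30],[0,0,0,0,30]])

```text
clock: 21.55
ee_pos: [0.5252, 0.2598, 0.052]
eef_rot: [0.355, 0.935, -0.0, -0.0]
wrist_force: [-0.1, -0.2, -0.7]
grip_width: 0.355
grip_force: 0.0
```

Emit:
drive_tool(moves=[[0,0,-10,0,30],[0,0,-20,0,30],[0,0,-30,0,30],[-20,0,-20,0,30],[-20,0,0,0,30]])

```text
clock: 22.05
ee_pos: [0.5575, 0.2338, 0.1372]
eef_rot: [0.354, 0.935, 0.002, 0.003]
wrist_force: [-0.0, -0.6, 0.7]
grip_width: 0.35
grip_force: 0.0
```

Emit:
drive_tool(moves=[[-20,0,0,0,30],[0,0,0,0,30],[0,0,0,0,30],[0,0,0,0,30],[0,0,0,0,30]])

```text
clock: 22.55
ee_pos: [0.5699, 0.2205, 0.1319]
eef_rot: [0.355, 0.935, -0.0, -0.0]
wrist_force: [-0.3, -0.2, -0.1]
grip_width: 0.348
grip_force: 0.0
```

```bash
python3 - <<'E'
from h import *
c,s=wrist(); print(state(s),s['grip_width'],s['grip_force'])
C=np.array([.5258,.2598,.048]); 
for zz in(.014,.019): print(zz,'wing top ends',[proj(c,C+[sg*.017*np.cos(-.75),sg*.017*np.sin(-.75),zz+.029]) for sg in(1,-1)])
p=proj(c,C); u,v=map(int,p); a=max(v-100,0); b=max(u-100,0); print(b,a)
im=c['frame'][a:a+200,b:b+200,::-1]; cv2.imwrite('pics/w9.png',cv2.resize(im,None,fx=3,fy=3,interpolation=3)); 
for o in wing(c,u,v,45,45,z=.048+.043): print(o)
E
```

```text
(22.55, array([0.56985171, 0.22045921, 0.13190363]), np.float64(2.4165727185388923), array([-0.29275425, -0.21568934, -0.05818322]), np.float64(-0.5370788574048052)) 0.3479906642364626 0.0
0.014 wing top ends [array([320.70287451, 187.15583402]), array([322.30897184, 125.03452241])]
0.019 wing top ends [array([320.74312792, 188.37326917]), array([322.39112654, 124.76600081])]
221 53
(np.int32(1283), array([318.54871395, 149.15120811]), ((524.28466796875, 260.43243408203125), (50.578857421875, 48.465023040771484), 48.44130325317383), np.float64(0.9019806077430279))
(np.int32(1572), array([318.17048346, 154.39440204]), ((524.614013671875, 261.50872802734375), (26.939973831176758, 39.82279968261719), 72.97213745117188), np.float64(2.668801406429987))
(np.int32(104), array([345.14423077, 175.02884615]), ((542.3687744140625, 262.80682373046875), (4.355093479156494, 9.189350128173828), 10.8538818359375), np.float64(1.7178038006674983))
```

View pics/w9.png

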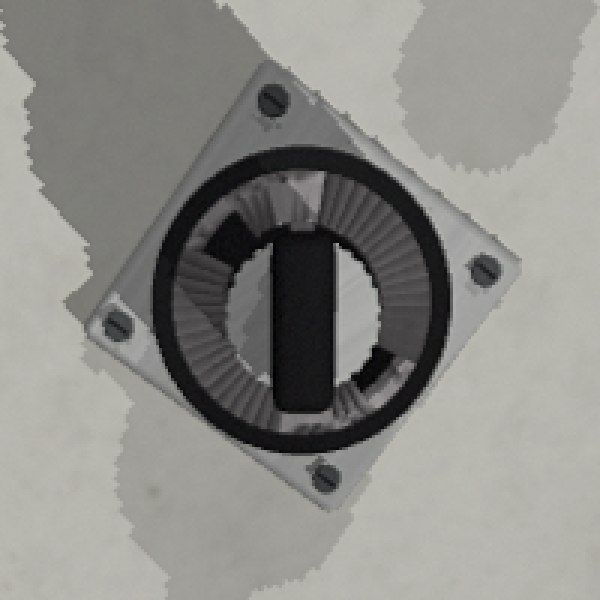

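The wing at (302,320) is upright in the sleeve and turned about 45 degrees from the empty entry slots at (228,238) and (375,370). Together with the feel of the roof, that means it is locked.

```bash
python3 -c "
from station import job_done
print(job_done())"
```

```text
the job is handed in; nothing more can be done
None
```

I inserted the cartridge, turned it to its stop, let the spring lift it against the notch roof and let go. The last picture shows it upright about 45° past the slots; the job is handed in, and no verdict came back.

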